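# Take the bayonet cover off an icing pump for washing

## Robot

A 7-joint arm with a two-finger parallel gripper is mounted at the origin on the work surface. World frame = base frame: x ahead of the robot, y to its left, z up, the work surface at z = 0. Lengths are in m, angles in rad, forces in N, time in s.
With the tool pointing down it reaches from about 0.425 to 0.95 m from the base axis. Payload 4.7 kg.
Tool frame: the origin (TCP) lies at the very end of the fingers, on their centre line; the grasp point (between the pads) lies 19 mm behind it; x points along the fingers, z is the direction in which the jaws open and shut, and the axes are right-handed (so a half turn about x gives the same grasp; the last joint's range is limited). The gripper opens to 85 mm and grips with 20 to 120 N. Pads are 22 mm wide; open, the fingers measure 114 mm over their backs; the gripper's body (76 mm by 85 mm) begins 54 mm behind the grasp point. The pads swing forward as they close: fully open they stand 13 mm farther back than shut.
Start: joints at [-1.245, 0.469, -0.049, 1.532, 0.024, 1.141, -0.082], TCP at [0.234, 0.633, 0.231] pointing down, gripper open.
Joint ranges: [-2.59, 2.59], [-0.33, 1.99], [-1.39, 1.29], [0.1, 2.45], [-1.04, 4.18], [0.21, 1.99], [-2.66, 2.66]. Speed limits (rad/s): [2.57, 2.57, 3.14, 3.14, 3.14, 3.14, 3.14].

## Interface

Orientations are given as [roll, pitch, yaw] about the fixed x, y, z axes, in that order (R = Rz(yaw) Ry(pitch) Rx(roll)).
In Python, from workcell import arm, eyes, job, get_time, get_qpos, get_qd, get_effort, get_tcp_pos, get_orientation, get_ft_force, get_ft_torque, get_finger_gap gives the robot as it stands. Calls block until the motion is done:
- arm.move_ptp(position, orientation): joint-space move of the TCP to a pose.
- arm.line_to(position, attitude=None, max_speed=0.15): straight line of the TCP; attitude=None keeps the orientation; max_speed is the mean speed in m/s.
- arm.move_joints(angles): joint-space move.
- arm.command_gripper(opening, squeeze=None): finger opening in m; squeeze is the grip in N (None keeps the last); returns when the fingers have stopped.
- arm.hold(seconds).
- arm.ik(position, orientation): joint angles nearest the present ones, or None.
- eyes.camera(name): name is "scene" or "top"; returns (picture, depth): 400x640x3 uint8, red, green, blue; 400x640 float32, m along the optical axis (not along the pixel's ray), 0 where there is no reading.
- eyes.get_calibration(name): a dict with "mtx" (3x3 intrinsics, pixels), "distortion" ([k1, k2, p1, p2, k3] as OpenCV has them; the pictures are not rectified), "xyz" and "rotation" of the camera in the world. Camera axes: x right, y down, z forward; pixel columns grow to the right and rows downward; lengths in m; the calibration is good to about 2 mm. A picture is of the moment at which its call begins. get_calibration takes no time and is no camera call.
A pose or a line that the arm cannot do raises arm.Unreachable and nothing moves.
- job.close_job(): hands the job in, once; it reports no verdict.
Readings, each from a call of its own:
- get_time(): time.
- get_qpos(): joint angles.
- get_qd(): joint speeds.
- get_effort(): joint torques, N m.
- get_tcp_pos(): TCP position.
- get_orientation(): TCP orientation.
- get_ft_force(): force on the tool from outside, world axes, zero at the start.
- get_ft_torque(): the same for the moment, N m.
- get_finger_gap(): finger opening in m.
Only numpy, scipy, OpenCV 4.12 (cv2) and the standard library are available. Lean on these libraries where they do the work, as an engineer would, in place of code of your own. Each camera call takes 0.05 s, during which the arm holds its last target.

## Task

Take the cover off the icing pump for washing: press the red release button all the way down, turn the cover counter-clockwise (seen from above) by its blue bar until you feel it meet its stop, lift it straight off, and set it down gently, upright, in the empty grey tub. Work by feel and do not force anything: no hard push on the button, no wrenching against the latch or the stop, no pulling while it is still locked. Leave the jar, the cutter ring and the spreader where they are.

Things in the scene. Friction and masses are not known exactly. Their poses are not given: they have to be found in the camera images.
- pump: Steel icing pump, a fixed box 200 x 170 mm and 100 mm tall. Origin on the table plane straight below the cover's turning axis, z up. The box reaches from x = -115 to +85 mm and y = -85 to +85 mm.
- mount (a point): Centre of the cover's mount on the pump's top (100 mm up), pump axes. A steel collar round it, 90 mm wide, 19 mm high, holds the cover's lugs under lips. It is clocked by hand: the cover meets a hard stop after 50 to 95 degrees of counter-clockwise turn, different each time and hidden under the cover, and is free to lift only in the last 5 degrees or so before that stop.
- release (a joint): Red release button's travel in m: 0 up (start), 0.011 fully down on a hard stop. Takes about 3.5 N at first, 5 N near the bottom, and stays where it is pushed. It carries a steel latch tooth beside the yellow ear, which blocks the counter-clockwise turn after about 2 degrees until the button is below 0.008; fully down, the ear passes over it.
- release_top (a point): Centre of the top face of the red button (24 mm across), moves with it; z up. 134 mm above the table when up; at x = -83, y = -52 mm in the pump's frame. Its black housing is 34 mm square, top 118 mm above the table.
- cover: Loose round white cover, about 250 g, 62 mm tall. Origin at the centre of its underside, z up; at the start 104 mm above the table, its x along the pump's -x. Spigot 56 mm wide, z 0 to 20, two lugs to 38 mm radius along +x and -x at z 2 to 8; flange 92 mm wide, z 20 to 28. Seated it has 2 mm sideways play; raised 20 mm it is clear of the collar.
- cover_bar (a point): Middle of the cover's blue grip bar, on its axis 50 mm above its underside; axes as the cover's. The bar is 64 mm long in x, 16 mm wide in y, from 28 to 62 mm above the underside. A spring seal pushes the seated cover up on the lips with about 8 N: it turns with a drag below 0.1 N m, yields up to 4 mm downward, and rises about 2 mm when free.
- cover_ear (a point): Top of the yellow ear on the cover's rim, 55 mm from the axis along the cover's +x; ear 16 mm wide, 8 mm thick, reaching to 60 mm radius.
- wash_tub: Empty grey plastic tub, fixed, open on top: 176 mm in x, 162 mm in y, 65 mm tall, walls 4 mm, inner floor about 4 mm above the table. Origin at the centre of its underside, z up. It may be on the left or the right of the pump.
- clear_pan: Clear plastic pan of the same size as the tub, fixed, holding spreaders and a steel cup; on the other side of the pump. Not to be used. Origin at the centre of its underside.
- jar: Closed orange sprinkles jar, loose, 64 mm across, 110 mm tall, on the far side of the table. Origin at the centre of its underside. Leave alone.
- cutter: Steel doughnut cutter ring, loose, 80 mm across, 45 mm tall, on the far side of the table. Origin at the centre of its underside. Leave alone.
- spreader: Spatula, loose, 260 mm long, lying flat near the robot. Leave alone.
There are look-alikes about, which are no part of the job. What is shaped like the cover but green, pink or purple is not meant.

How it is judged:
On the way, in this order (a step that is already met when the one before it is completed fails the run):
1. the release button is pressed fully down (beyond 9 mm) while the cover is still seated (value of joint release above 0.009 m and z of cover in the frame of pump below 0.112 m), for 0.1 s.
2. the cover is lifted clear of the collar, upright (z of cover in the frame of pump above 0.135 m and angle between cover's own z axis and vertical below 0.35 rad), for 0.1 s.
At the end, for the whole second after the job is handed in: The cover stands upright (within 0.1 rad) on the floor of the grey tub (its underside less than 12 mm above the table, inside the walls), released and at rest (x of cover in the frame of wash_tub between -0.055 and 0.055 m and y of cover in the frame of wash_tub between -0.05 and 0.05 m and z of cover in the frame of wash_tub below 0.012 m and angle between cover's own z axis and vertical below 0.1 rad and linear speed of cover below 0.02 m/s); the robot touches nothing.
It fails at once if the release button is loaded with more than 30 N (contact force between release and anything else above 30 N).
It fails at once if the cover is forced: more than 60 N between the cover and the pump (latch, stop, lips or seal) (contact force between cover and pump above 60 N).
It fails at once if the cover is dropped into the tub (moving faster than 0.4 m/s just above its floor) or thrust down in it with more than 80 N (contact force between cover and wash_tub above 80 N or (horizontal distance between cover and wash_tub below 0.08 m and z of cover in the frame of wash_tub below 0.04 m and linear speed of cover above 0.4 m/s)).
It fails at once if the jar, cutter ring or spreader is moved by more than 20 mm (distance of any of jar, cutter, spreader from where it was at the start of the episode above 0.02 m).
It also fails if it takes over 72 s, if anything falls off the work surface, if the arm or the gripper's body presses on something with over 40 N, if the wrist force passes 120 N, or if a joint passes its speed limit or range.

## Working session

There is one attempt and no reset: what is moved stays moved. The work goes in short steps, each a Python script; the robot and the scene stay as the last script left them, time stands still between calls to the robot, and variables do not carry over. Pictures are saved under pics/ and viewed, and the job is handed in when it is done.

```bash
ls; mkdir -p pics; python3 - <<'E'
from workcell import *
import cv2,numpy as np
np.set_printoptions(precision=4,suppress=True)
for n in("scene","top"):
    p,d=eyes.camera(n); cv2.imwrite(f"pics/{n}0.png",p[:,:,::-1]); np.save(f"pics/{n}0.npy",d); np.save(f"pics/{n}0rgb.npy",p)
    print(n,eyes.get_calibration(n))
print(get_time(),get_tcp_pos(),get_orientation(),get_ft_force(),get_finger_gap())
E
```

```text
pics
scene {'mtx': array([[468.6568,   0.    , 316.3501],
       [  0.    , 468.6568, 192.5596],
       [  0.    ,   0.    ,   1.    ]]), 'distortion': array([-0.0512,  0.    ,  0.    ,  0.    ,  0.    ]), 'xyz': array([1.4487, 0.1732, 0.93  ]), 'rotation': array([-2.2672, -0.0054,  1.7726])}
top {'mtx': array([[509.8816,   0.    , 320.6544],
       [  0.    , 509.8816, 209.2911],
       [  0.    ,   0.    ,   1.    ]]), 'distortion': array([-0.1549,  0.    ,  0.    ,  0.    ,  0.    ]), 'xyz': array([ 0.275 , -0.0114,  1.6408]), 'rotation': array([-2.9789,  0.0024, -1.5837])}
0.1 [0.2343 0.6325 0.2304] [-3.1189  1.569  -1.9029] [0.2932 0.2819 0.3047] 0.08559877677099716
```

View pics/scene0.png

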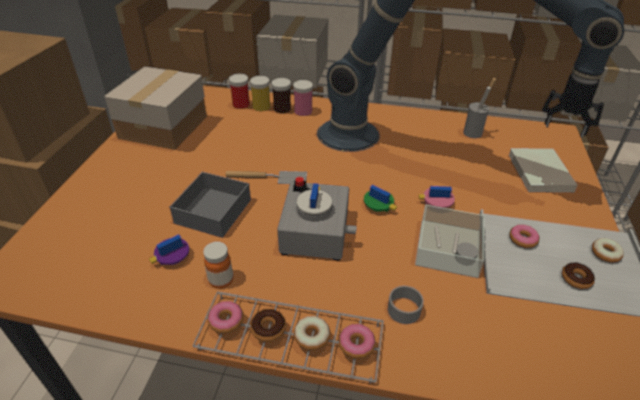

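View pics/top0.png

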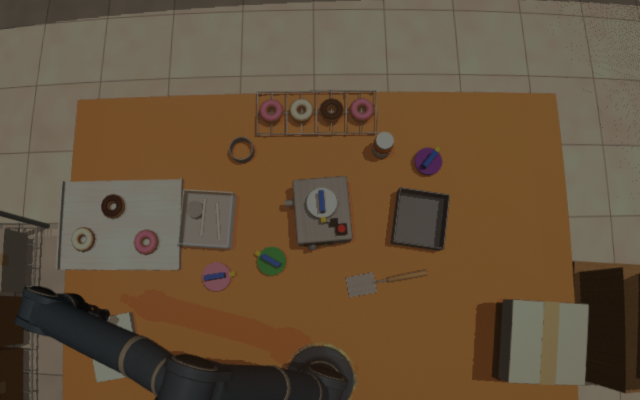

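Scene view: the white cover with the blue bar is at (315,203), the red button at (300,184), and the empty grey tub at (211,203). Top view: cover (322,203), button (342,229), tub (420,219), and the clear pan on the opposite side at (207,220). Next I'll zoom in and measure.

```bash
cat > h.py <<'E'
from workcell import *
import cv2,numpy as np
from scipy.spatial.transform import Rotation as R
np.set_printoptions(precision=4,suppress=True)
def cal(n):
    c=eyes.get_calibration(n); return np.array(c["mtx"]),np.array(c["distortion"]),np.array(c["xyz"]),R.from_euler('xyz',c["rotation"]).as_matrix()
def rays(n,uv):
    K,D,t,Rm=cal(n)
    p=cv2.undistortPoints(np.array(uv,float).reshape(-1,1,2),K,D).reshape(-1,2)
    return t,np.c_[p,np.ones(len(p))]@Rm.T
def dep(n,uv,d):
    t,r=rays(n,uv); return t+r*np.array(d).reshape(-1,1)
def atz(n,uv,z):
    t,r=rays(n,uv); return t+r*((z-t[2])/r[:,2])[:,None]
def cloud(n,d):
    v,u=np.mgrid[0:400,0:640]; return dep(n,np.c_[u.ravel(),v.ravel()],d.ravel()).reshape(400,640,3)
def tri(a,b):
    (t1,r1),(t2,r2)=rays("top",[a]),rays("scene",[b])
    A=np.c_[r1[0],-r2[0]]; s=np.linalg.lstsq(A,t2-t1,rcond=None)[0]
    p,q=t1+s[0]*r1[0],t2+s[1]*r2[0]; return (p+q)/2,np.linalg.norm(p-q)
E
python3 - <<'E'
from h import *
hs={}
for n in("scene","top"):
    p=np.load(f"pics/{n}0rgb.npy");d=np.load(f"pics/{n}0.npy")
    C=cloud(n,d); hsv=cv2.cvtColor(p,cv2.COLOR_RGB2HSV)
    b={"scene":(250,160,370,270),"top":(270,165,370,255)}[n]
    m0=np.zeros(d.shape,bool); m0[b[1]:b[3],b[0]:b[2]]=1
    H,S,V=[hsv[...,i] for i in range(3)]
    ms={"blue":(H>100)&(H<130)&(S>140)&(V>50),"red":((H<5)|(H>174))&(S>150)&(V>60)}
    ms["yellow"]=(H>20)&(H<34)&(S>90)&(V>60)
    for k,m in ms.items():
        m=m&m0; v,u=np.nonzero(m)
        if len(u)==0: continue
        P=C[m]; P=P[d[m]>0]
        print(n,k,len(u),"uv",u.mean(),v.mean(),u.min(),u.max(),v.min(),v.max(),"med",np.median(P,0),"maxz",np.percentile(P[:,2],[10,90]))
    crop=p[b[1]:b[3],b[0]:b[2]]
    cv2.imwrite(f"pics/{n}0c.png",cv2.resize(crop[:,:,::-1],None,fx=6 if n=="top" else 5,fy=6 if n=="top" else 5,interpolation=cv2.INTER_CUBIC))
    # tub
    b={"scene":(165,165,260,240),"top":(380,180,460,258)}[n]
    crop=p[b[1]:b[3],b[0]:b[2]]
    cv2.imwrite(f"pics/{n}0t.png",cv2.resize(crop[:,:,::-1],None,fx=6,fy=6,interpolation=cv2.INTER_CUBIC))
    P=C[b[1]:b[3],b[0]:b[2]].reshape(-1,3); 
    w=P[(P[:,2]>.052)&(P[:,2]<.08)]; f=P[abs(P[:,2]-.004)<.008]
    print(n,"tub rim",len(w),w.min(0),w.max(0))
    r=cv2.minAreaRect(w[:,:2].astype(np.float32)); print(r)
    Q=C[165:255,270:370] if n=="top" else C[160:270,250:370]
    Q=Q.reshape(-1,3); w=Q[abs(Q[:,2]-.1)<.006]; print("pump",cv2.minAreaRect(w[:,:2].astype(np.float32)))
E
```

```text
scene blue 102 uv 313.6666666666667 195.58823529411765 311 317 185 206 med [ 0.5649 -0.0118  0.1637] maxz [0.1467 0.166 ]
scene red 64 uv 299.125 181.40625 295 303 177 186 med [ 0.4725 -0.0701  0.1311] maxz [0.119  0.1345]
scene yellow 17 uv 357.0 196.1764705882353 319 369 187 208 med [0.3623 0.103  0.0191] maxz [-0.0025  0.131 ]
scene tub rim 721 [ 0.4021 -0.4188  0.0521] [ 0.6935 -0.2332  0.0681]
((0.5536077618598938, -0.33622533082962036), (0.1682068407535553, 0.2854079604148865), 81.21343231201172)
pump ((0.5299069285392761, -0.014396078884601593), (0.2037089318037033, 0.16907979547977448), 4.068629264831543)
top blue 23 uv 321.6521739130435 201.17391304347825 321 323 192 209 med [ 0.5389 -0.0151  0.1668] maxz [0.1619 0.1692]
top red 47 uv 341.02127659574467 228.17021276595744 338 344 225 232 med [ 0.4647 -0.0708  0.1337] maxz [0.1303 0.1392]
top yellow 42 uv 313.1190476190476 225.5952380952381 270 326 217 254 med [ 0.4904 -0.0147  0.1329] maxz [0.0008 0.1363]
top tub rim 394 [ 0.406  -0.42    0.0522] [ 0.6014 -0.234   0.0744]
((0.502509355545044, -0.32742345333099365), (0.16393694281578064, 0.17842306196689606), 80.93688201904297)
pump ((0.5280420184135437, -0.014260172843933105), (0.20021739602088928, 0.16994798183441162), 4.0275492668151855)
```

```bash
python3 - <<'E'
import cv2,numpy as np
a=cv2.imread("pics/scene0c.png");b=cv2.imread("pics/top0c.png");print(a.shape,b.shape)
E
```

```text
(550, 600, 3) (540, 600, 3)
```

View pics/scene0c.png

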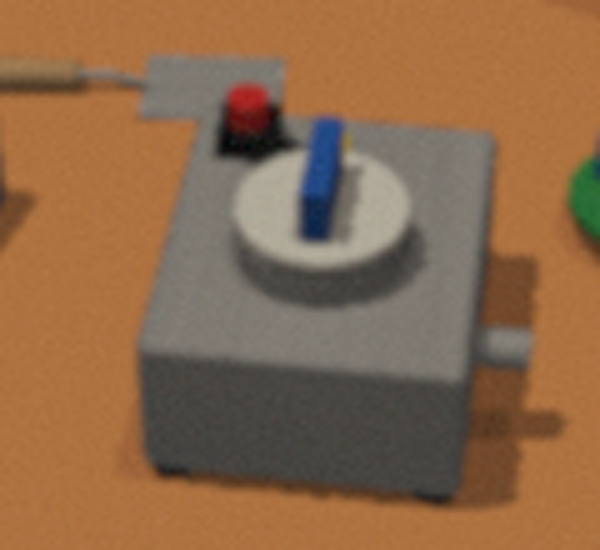

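View pics/top0c.png

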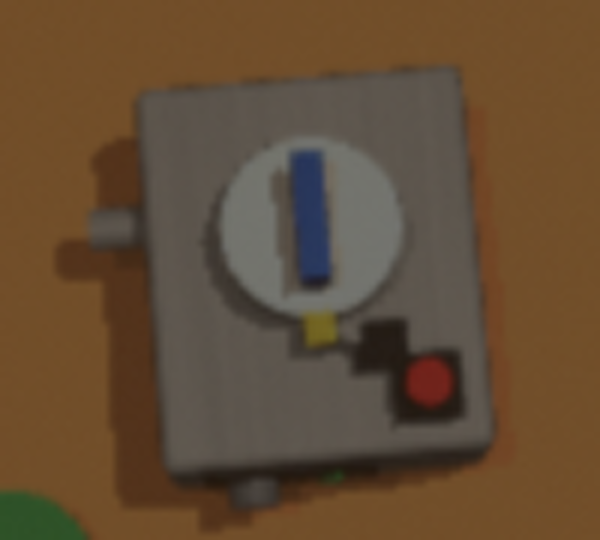

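View pics/top0t.png

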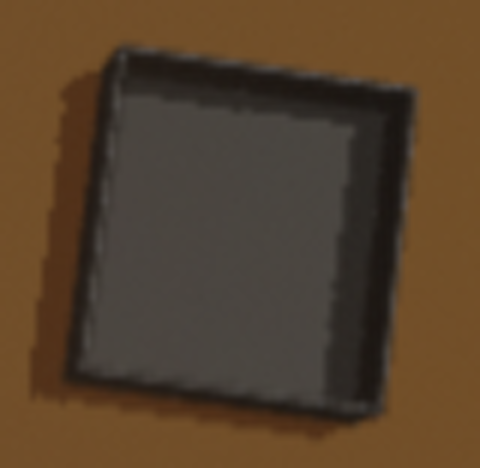

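```bash
python3 - <<'E'
from h import *
def T(x,y): return [x/6+270-.42,y/6+165-.42]
def S(x,y): return [x/5+250-.4,y/5+160-.4]
print("bar ends top", atz("top",[T(307,152),T(315,281),T(311,216)],.166))
print("flange centre top(z .132)", atz("top",[T(312,227)],.132))
print("ear", atz("top",[T(321,330)],.132))
print("btn", atz("top",[T(429,382)],.134), atz("scene",[S(248,96)],.134))
print("bar tri far end/near",tri(T(307,152),S(315,188)),tri(T(315,281),S(330,122)))
print("btn tri",tri(T(429,382),S(248,96)))
print("pump corners", atz("top",[T(140,95),T(460,70),T(490,440)],.1), atz("scene",[S(143,352),S(470,378),S(492,132)],.1))
def U(x,y): return [x/6+380-.42,y/6+180-.42]
q=atz("top",[U(118,50),U(412,90),U(380,415),U(68,380)],.065);print(q,q.mean(0))
for n in("scene","top"):
    p=np.load(f"pics/{n}0rgb.npy");C=cloud(n,np.load(f"pics/{n}0.npy")).reshape(-1,3)
    w=C[(np.abs(C[:,0]-.50)<.13)&(np.abs(C[:,1]+.33)<.13)&(np.abs(C[:,2]-.063)<.006)]
    print(n,cv2.minAreaRect(w[:,:2].astype(np.float32)))
    w=C[(np.hypot(C[:,0]-.5435,C[:,1]+.0132)<.06)&(np.abs(C[:,2]-.132)<.006)]
    print(n,"flange",w.mean(0),cv2.minEnclosingCircle(w[:,:2].astype(np.float32)))
    w=C[(np.hypot(C[:,0]-.5435,C[:,1]+.0132)<.06)&(np.abs(C[:,2]-.166)<.006)]
    print(n,"bar",w.mean(0),cv2.minAreaRect(w[:,:2].astype(np.float32)))
E
```

```text
bar ends top [[ 0.575  -0.0121  0.166 ]
 [ 0.5107 -0.0151  0.166 ]
 [ 0.543  -0.0136  0.166 ]]
flange centre top(z .132) [[ 0.5436 -0.0141  0.132 ]]
ear [[ 0.4914 -0.0179  0.132 ]]
btn [[ 0.4643 -0.0711  0.134 ]] [[ 0.4673 -0.0711  0.134 ]]
bar tri far end/near (array([ 0.5746, -0.0115,  0.1677]), np.float64(0.0011159038815966714)) (array([ 0.5118, -0.0156,  0.1599]), np.float64(0.0010012150940647113))
btn tri (array([ 0.4647, -0.0715,  0.1319]), np.float64(0.0005940808828223185))
pump corners [[ 0.6196  0.0736  0.1   ]
 [ 0.6306 -0.0917  0.1   ]
 [ 0.4386 -0.1028  0.1   ]] [[ 0.6393 -0.0859  0.1   ]
 [ 0.6236  0.0784  0.1   ]
 [ 0.4288  0.06    0.1   ]]
[[ 0.5989 -0.2606  0.065 ]
 [ 0.5756 -0.4169  0.065 ]
 [ 0.4038 -0.391   0.065 ]
 [ 0.4248 -0.228   0.065 ]] [ 0.5008 -0.3242  0.065 ]
scene ((0.5043511986732483, -0.3274417519569397), (0.16867350041866302, 0.18376454710960388), 79.72348022460938)
scene flange [ 0.5501 -0.0123  0.1306] ((0.5385666489601135, -0.012725242413580418), 0.05371839925646782)
scene bar [ 0.5465 -0.0131  0.1644] ((0.5443441867828369, -0.012883421964943409), (0.06637649238109589, 0.016149001196026802), 5.21002721786499)
top ((0.5026681423187256, -0.32717958092689514), (0.16375358402729034, 0.17846523225307465), 80.65892028808594)
top flange [ 0.5389 -0.0138  0.1325] ((0.5364696979522705, -0.013887574896216393), 0.05304589495062828)
top bar [ 0.5438 -0.0129  0.166 ] ((0.5433446168899536, -0.013133355416357517), (0.065114326775074, 0.016062190756201744), 4.316580772399902)
```

```bash
cat >> h.py <<'E'
PO=np.array([0.5437,-0.0131]); PY=np.radians(4.2)
TUB=np.array([0.503,-0.327])
def ori(a):  # tool down, jaw (z) direction at world angle a
    x=np.array([0,0,-1.]); z=np.array([np.cos(a),np.sin(a),0]); y=np.cross(z,x)
    return R.from_matrix(np.c_[x,y,z]).as_euler('xyz')
def pump(x,y): return PO+np.array([[np.cos(PY),-np.sin(PY)],[np.sin(PY),np.cos(PY)]])@[x,y]
E
python3 - <<'E'
from h import *
C=cloud("top",np.load("pics/top0.npy"))
for y in range(320,415,12): print([round(float(C[165+y//6,270+x//6,2]),3) for x in range(350,470,12)])
print(R.from_euler('xyz',get_orientation()).as_matrix())
b=pump(-.083,-.052); print(b)
for k in range(-2,3):
  a=PY+k*np.pi/2
  print("btn",k,arm.ik([*b,.2],ori(a)))
for s in(1,-1):
  for dg in(0,50,100): print("bar",s,dg,arm.ik([*PO,.138],ori(PY+s*np.pi/2+np.radians(dg))))
  for dg in(0,50,100): print("tub",s,dg,arm.ik([*TUB,.08],ori(PY+s*np.pi/2+np.radians(dg))))
E
```

```text
[0.1, 0.106, 0.114, 0.109, 0.113, 0.099, 0.09, 0.101, 0.1, 0.1]
[0.132, 0.112, 0.114, 0.111, 0.118, 0.102, 0.099, 0.097, 0.104, 0.101]
[0.123, 0.108, 0.114, 0.114, 0.117, 0.1, 0.1, 0.099, 0.104, 0.098]
[0.102, 0.119, 0.119, 0.113, 0.12, 0.113, 0.125, 0.114, 0.109, 0.105]
[0.1, 0.115, 0.117, 0.117, 0.12, 0.134, 0.134, 0.128, 0.13, 0.117]
[0.103, 0.099, 0.094, 0.097, 0.115, 0.138, 0.139, 0.134, 0.136, 0.117]
[0.097, 0.097, 0.099, 0.103, 0.118, 0.131, 0.13, 0.132, 0.131, 1.641]
[0.102, 0.101, 0.102, 0.102, 0.119, 0.121, 0.126, 0.14, 0.119, 0.115]
[[-0.0006 -0.9377  0.3473]
 [-0.0017  0.3473  0.9377]
 [-1.     -0.     -0.0018]]
[ 0.4647 -0.071 ]
btn -2 [-0.8729  0.285   1.1316  2.081  -0.3157  0.9607 -2.6406]
btn -1 [-0.734   0.2251  0.9341  2.0767 -0.2238  0.9417 -1.1765]
btn 0 [-0.5652  0.1905  0.7217  2.0703 -0.1563  0.9334  0.3142]
btn 1 [-0.4402  0.1769  0.5726  2.0649 -0.1192  0.931   1.8407]
btn 2 [-0.8729  0.285   1.1316  2.081  -0.3157  0.9607 -2.6406]
bar 1 0 [-0.3148  0.3694  0.3288  1.9587 -0.1575  0.8379  1.7431]
bar 1 50 [-0.1579  0.36    0.1305  1.9497 -0.0618  0.8357  2.5226]
bar 1 100 [-0.85    0.5941  1.1158  1.9846 -0.6512  0.9783 -2.304 ]
tub 1 0 [ 0.0017  0.6098  0.7052  1.8845 -0.5221  0.8396  2.622 ]
tub 1 50 [-0.2202  0.8047  1.107   1.8954 -0.8605  1.0161 -2.4914]
tub 1 100 [-0.2202  0.8047  1.107   1.8954 -0.8605  1.0161 -1.6187]
bar -1 0 [-0.647   0.4467  0.7765  1.976  -0.4044  0.8779 -1.1527]
bar -1 50 [-0.5332  0.4079  0.6159  1.9704 -0.3083  0.8561 -0.3761]
bar -1 100 [-0.4523  0.3893  0.5072  1.9662 -0.2487  0.8466  0.4371]
tub -1 0 [ 0.017   0.6024  0.6816  1.8837 -0.5033  0.8335 -0.5367]
tub -1 50 [ 0.0232  0.5996  0.6722  1.8834 -0.4958  0.8312  0.3292]
tub -1 100 [ 0.0238  0.5993  0.6713  1.8833 -0.4951  0.8309  1.2012]<sys>:0: UserWarning: Gimbal lock detected. Setting third angle to zero since it is not possible to uniquely determine all angles.
```

```bash
python3 -W ignore - <<'E'
from h import *
b=pump(-.083,-.052); o=ori(PY-np.pi/2)
arm.line_to([.234,.633,.28])
arm.command_gripper(0.0,20)
arm.move_ptp([*b,.22],o); print(get_time(),get_tcp_pos(),get_qpos(),get_finger_gap())
arm.line_to([*b,.142],None,.1)
print(get_time(),get_ft_force(),get_tcp_pos())
z0=np.mean([get_ft_force()[2] for _ in range(3)])
z=.142
while z>.1215:
    z-=.001
    arm.line_to([*b,z],None,.02)
    f=get_ft_force()[2]-z0; tz=get_tcp_pos()[2]
    print(round(get_time(),2),round(z,4),round(tz,4),round(f,2))
    if f>9: break
p,d=eyes.camera("top"); cv2.imwrite("pics/top1.png",cv2.resize(p[150:270,250:400,::-1],None,fx=5,fy=5))
E
```

```text
3.9667 [ 0.4652 -0.0702  0.22  ] [-0.731   0.184   0.9098  2.0516 -0.1744  0.9831 -1.2277] 0.0003473297281749016
4.9 [ 0.6602 -0.1273 -0.0279] [ 0.4652 -0.0712  0.1424]
5.15 0.141 0.1414 -0.41
5.4 0.14 0.14 -0.56
5.65 0.139 0.1389 0.27
5.9 0.138 0.1379 -0.2
6.15 0.137 0.1369 -0.05
6.4 0.136 0.1359 0.17
6.65 0.135 0.1349 0.11
6.9 0.134 0.134 0.43
7.15 0.133 0.1331 2.09
7.4 0.132 0.132 2.59
7.65 0.131 0.131 3.34
7.9 0.13 0.13 2.71
8.15 0.129 0.129 3.21
8.4 0.128 0.128 2.91
8.65 0.127 0.127 2.22
8.9 0.126 0.126 2.81
9.15 0.125 0.125 3.86
9.4 0.124 0.124 3.57
9.65 0.123 0.123 3.84
9.9 0.122 0.1227 12.67
```

```bash
python3 -W ignore - <<'E'
from h import *
arm.hold(.15)
b=pump(-.083,-.052); o=ori(PY-np.pi/2)
arm.line_to([*b,.2],None,.15)
arm.command_gripper(.045,20)
arm.move_ptp([*PO,.21],o)
arm.line_to([*PO,.175],None,.1)
print(get_time(),get_tcp_pos(),get_qpos(),get_ft_force(),get_ft_torque())
for n,s in(("top",(165,270)),("scene",(150,250))):
    p,d=eyes.camera(n); cv2.imwrite(f"pics/{n}2.png",cv2.resize(p[s[0]:s[0]+100,s[1]:s[1]+120,::-1],None,fx=5,fy=5,interpolation=cv2.INTER_CUBIC))
C=cloud("top",eyes.camera("top")[1]); print(C[225:233,338:345,2])
E
```

```text
12.2417 [ 0.5434 -0.0137  0.175 ] [-0.6891  0.3997  0.8242  1.9438 -0.3587  0.9501 -1.1898] [1.1615 0.5943 0.801 ] [-0.0296 -0.0103 -0.0031]
[[0.1214 0.1119 0.1206 0.123  0.1242 0.126  0.1198]
 [0.1196 0.1205 0.1214 0.1245 0.1211 0.1198 0.1208]
 [0.1233 0.1273 0.1199 0.12   0.1263 0.1213 0.1184]
 [0.1278 0.1253 0.1306 0.1276 0.1251 0.1253 0.1229]
 [0.1208 0.1213 0.1275 0.1246 0.1217 0.1243 0.1224]
 [0.1264 0.1234 0.1228 0.1227 0.1184 0.1231 0.1243]
 [0.1255 0.123  0.1204 0.1248 0.1227 0.122  0.1163]
 [0.1166 0.125  0.1175 0.1272 0.1209 0.1267 0.1231]]
```

View pics/scene2.png

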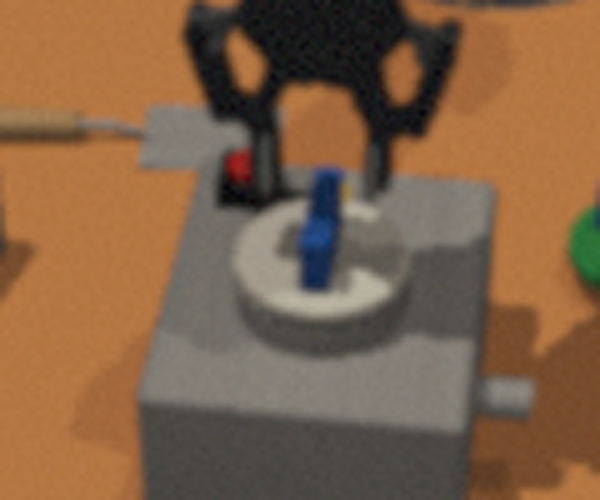

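View pics/top2.png

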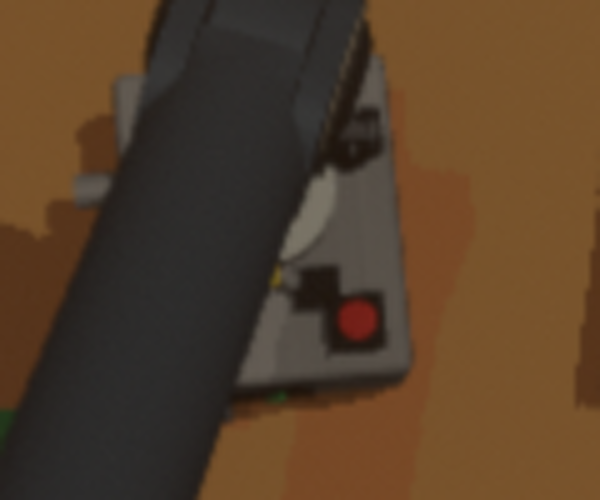

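The button top now reads about 0.123 m in top depth, so it is fully down. It is the red disc at (357,320) in the top crop. In the scene crop the open fingers straddle the blue bar at (323,205). Next I'll grasp and test-turn.

```bash
python3 -W ignore - <<'E'
from h import *
z0=get_ft_force()[2]
for z in(.160,.150,.145,.141,.139):
    arm.line_to([*PO,z],None,.06); f=get_ft_force()[2]-z0
    print(z,get_tcp_pos(),round(f,2))
    if abs(f)>5: break
arm.command_gripper(0,50)
print(get_time(),"gap",get_finger_gap(),get_ft_force(),get_ft_torque(),get_tcp_pos())
z,c=get_tcp_pos()[2],PO
o0=PY-np.pi/2
for dg in (1,2,3,4,6,8,10):
    arm.line_to([*PO,.139],ori(o0+np.radians(dg)),.02)
    print(dg,round(get_time(),2),get_ft_force(),get_ft_torque())
    if abs(get_ft_torque()[2])>.35: break
E
```

```text
0.16 [ 0.5433 -0.0131  0.1594] -0.37
0.15 [ 0.5434 -0.0131  0.1495] -0.4
0.145 [ 0.5435 -0.0131  0.1447] -0.47
0.141 [ 0.5435 -0.0131  0.1408] -0.7
0.139 [ 0.5436 -0.0131  0.1389] -0.21
14.225 gap 0.01559676951631464 [-0.7003 -0.7319  1.7516] [-0.067   0.1844 -0.0199] [ 0.5438 -0.0133  0.1392]
1 14.47 [ 0.181  -0.2435  3.8585] [-0.0286  0.1793  0.0005]
2 14.72 [-0.6427  0.1354  5.1305] [0.0325 0.1902 0.0256]
3 14.97 [ 0.3788 -0.2078  4.836 ] [-0.0161  0.1728 -0.0189]
4 15.22 [-0.6705 -0.5339  3.8207] [0.0035 0.0628 0.011 ]
6 15.47 [ 0.4183 -0.8203  5.0507] [0.0571 0.0319 0.1152]
8 15.72 [-0.0302  0.6722  4.2428] [ 0.1231 -0.0054  0.0619]
10 15.97 [ 0.6329 -0.2099  5.9769] [ 0.1933 -0.0855  0.044 ]
```

```bash
cat > turn.py <<'E'
from h import *
import sys
a,b,st=map(float,sys.argv[1:4]); lim=float(sys.argv[4])
o0=PY-np.pi/2
dg=a
while dg<b:
    dg+=st
    arm.line_to([*PO,.1393],ori(o0+np.radians(dg)),.02)
    t=np.mean([get_ft_torque()[2] for _ in range(3)]); f=get_ft_force()
    M=R.from_euler('xyz',get_orientation()).as_matrix()[:,2]; act=np.degrees(np.arctan2(M[1],M[0])-o0)
    print(round(dg,1),round(act,2),round(get_time(),2),f,get_ft_torque(),round(get_finger_gap(),4))
    if abs(t)>lim or abs(f[2])>14 or np.hypot(f[0],f[1])>12: print("STOP");break
E
python3 -W ignore turn.py 10 46 3 .3
python3 -W ignore - <<'E'
from h import *
p,d=eyes.camera("scene"); cv2.imwrite("pics/scene3.png",cv2.resize(p[150:250,250:370,::-1],None,fx=5,fy=5,interpolation=cv2.INTER_CUBIC)); print(get_qpos())
E
```

```text
13.0 12.93 16.23 [0.528  0.4089 4.4523] [ 0.1917 -0.1303  0.0665] 0.015
16.0 15.91 16.48 [1.1548 1.1257 4.1293] [ 0.1598 -0.1732  0.069 ] 0.0153
19.0 18.89 16.73 [ 0.2774 -0.4808  3.7984] [ 0.227  -0.0606  0.1688] 0.015
22.0 21.89 16.98 [0.4939 0.5289 4.4746] [ 0.2384 -0.0222  0.1188] 0.0154
25.0 24.89 17.23 [ 0.1011 -0.5419  3.077 ] [ 0.1971 -0.0197  0.0882] 0.0148
28.0 27.89 17.48 [0.2757 0.6142 3.2295] [ 0.1868 -0.039   0.0885] 0.0154
31.0 30.89 17.73 [-0.3136  0.5487  2.1793] [0.1542 0.0502 0.0977] 0.0149
34.0 33.89 17.98 [0.4819 0.6987 3.8493] [0.126  0.0354 0.082 ] 0.0151
37.0 36.89 18.23 [-0.1023 -0.8383  3.4271] [0.1095 0.026  0.1   ] 0.0152
40.0 39.89 18.48 [0.3033 0.2673 3.0431] [0.0602 0.0663 0.0493] 0.0148
43.0 42.9 18.73 [-0.6284  0.6945  3.2698] [0.0421 0.0257 0.0947] 0.0155
46.0 45.9 18.98 [0.4498 0.5756 1.644 ] [0.0982 0.0346 0.0858] 0.0152
[-0.5072  0.3993  0.5803  1.968  -0.2862  0.8551 -0.4694]
```

View pics/scene3.png

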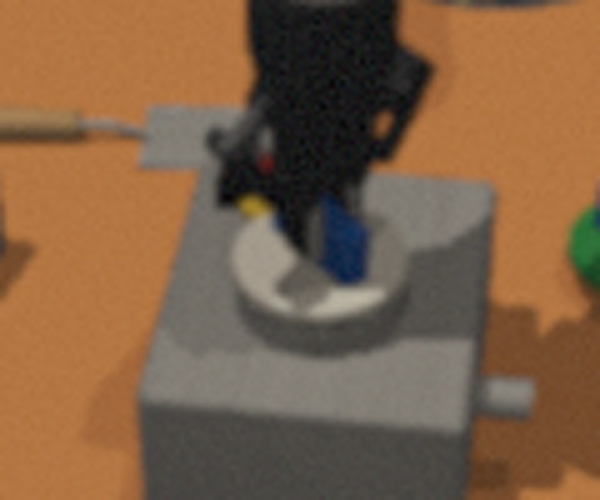

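The cover is turning with the gripper: the ear has moved to (253,206) in the crop. I'll continue in fine steps until the stop.

```bash
python3 -W ignore turn.py 46 97 1.25 .4
```

```text
47.2 47.19 19.27 [-0.1067  0.0472  2.5945] [ 0.094  -0.0035 -0.058 ] 0.0152
48.5 48.47 19.52 [-0.4843 -0.4312  1.6451] [0.0499 0.0186 0.0295] 0.0152
49.8 49.73 19.77 [0.0138 0.4165 0.8744] [ 0.0224  0.0513 -0.0072] 0.0149
51.0 50.98 20.02 [ 0.0906 -0.4929  1.8004] [ 0.0647  0.1066 -0.0241] 0.015
52.2 52.23 20.27 [-0.0969  0.2022  1.1762] [ 0.0731  0.0333 -0.0169] 0.0153
53.5 53.48 20.52 [ 0.5704 -0.4518  1.2635] [ 0.0127  0.0067 -0.0069] 0.0154
54.8 54.73 20.77 [-0.312   0.1593  2.4678] [-0.0388 -0.0153 -0.029 ] 0.0149
56.0 55.98 21.02 [-0.4999  0.046   1.7424] [-0.0838  0.0094 -0.0082] 0.0154
57.2 57.23 21.27 [ 0.5555 -0.5658  3.576 ] [-0.0972  0.0338  0.03  ] 0.0148
58.5 58.48 21.52 [ 0.0069 -0.4136  4.6292] [-0.1366  0.0604  0.0123] 0.0154
59.8 59.73 21.77 [ 0.4535 -0.2257  3.6659] [-0.0847  0.0364 -0.0279] 0.0149
61.0 60.98 22.02 [-0.6408 -0.3967  4.5324] [-0.0677  0.067  -0.013 ] 0.0148
62.2 62.23 22.27 [-0.0423  0.321   4.4883] [-0.067   0.0548 -0.0081] 0.0152
63.5 63.48 22.52 [-0.6378  0.1448  5.2045] [ 0.0109  0.0312 -0.0333] 0.0151
64.8 64.72 22.77 [-1.3483  0.1845  6.4301] [ 0.0302  0.3668 -0.1216] 0.0152
66.0 65.93 23.02 [-3.0036  1.0046  8.2418] [ 0.0939  0.6417 -0.2968] 0.0151
67.2 66.98 23.27 [-3.8175  0.7717  7.6221] [ 0.0808  0.7442 -1.0464] 0.0146
STOP
```

Stop felt: torque rose to -1.05 N m at 65 to 67°. I'll back off to relieve it, then lift gently.

```bash
python3 -W ignore - <<'E'
from h import *
o=ori(PY-np.pi/2+np.radians(65.0))
arm.line_to([*PO,.1393],o,.02)
print(get_time(),get_tcp_pos(),get_ft_force(),get_ft_torque())
z=.1393
while z<.1625:
    z+=.001 if z<.148 else .003
    arm.line_to([*PO,z],None,.03); f=get_ft_force()
    print(round(get_time(),2),round(z,4),f,get_ft_torque())
    if f[2]<-10: print("STOP");break
E
```

```text
23.525 [ 0.5427 -0.013   0.139 ] [-2.8221  0.4589  5.2552] [ 0.0248  0.539  -0.0219]
23.77 0.1403 [-3.0622 -0.0609  5.4569] [ 0.0826  0.8487 -0.0242]
24.02 0.1413 [-4.2125 -0.1118  2.3927] [ 0.1288  1.0291 -0.0286]
24.27 0.1423 [-3.3172  0.5929 -2.9475] [ 0.1196  0.8392 -0.1588]
24.52 0.1433 [-2.6333  0.2909 -4.0595] [ 0.3073  0.8176 -0.1207]
24.77 0.1443 [-4.0234  1.6338 -5.4413] [ 0.3879  1.0082 -0.2012]
25.02 0.1453 [-4.6193  1.9829 -4.9518] [ 0.555   1.1478 -0.2376]
25.27 0.1463 [-5.4055  2.6483 -5.1135] [ 0.4994  1.2217 -0.2005]
25.52 0.1473 [-5.7081  1.8528 -5.6093] [ 0.467   1.2905 -0.2033]
25.77 0.1483 [-4.8079  1.1523 -6.4159] [ 0.4957  1.2853 -0.1683]
26.02 0.1513 [-3.63    1.4304 -2.9026] [ 0.1528  0.9805 -0.0312]
26.27 0.1543 [-0.4636 -0.6143 -3.0584] [ 0.0123 -0.0008  0.0538]
26.52 0.1573 [ 0.0182  0.0879 -2.3269] [ 0.0205 -0.0301  0.0784]
26.77 0.1603 [-0.1391 -0.2937 -2.4236] [-0.0104 -0.02    0.0684]
27.02 0.1633 [ 0.1937 -0.1063 -2.0682] [-0.012   0.0057  0.0385]
```

```bash
python3 -W ignore - <<'E'
from h import *
arm.line_to([*PO,.235],None,.12)
arm.line_to([*TUB,.235],None,.15)
arm.line_to([*TUB,.12],None,.12)
print(get_time(),get_tcp_pos(),get_ft_force(),get_finger_gap())
for n,s in(("top",(165,370)),("scene",(145,155))):
    p,d=eyes.camera(n); cv2.imwrite(f"pics/{n}4.png",cv2.resize(p[s[0]:s[0]+100,s[1]:s[1]+120,::-1],None,fx=5,fy=5,interpolation=cv2.INTER_CUBIC))
E
```

```text
31.1417 [ 0.5035 -0.3275  0.1208] [-0.0875  0.4166 -2.6932] 0.015243420848475043
```

View pics/scene4.png

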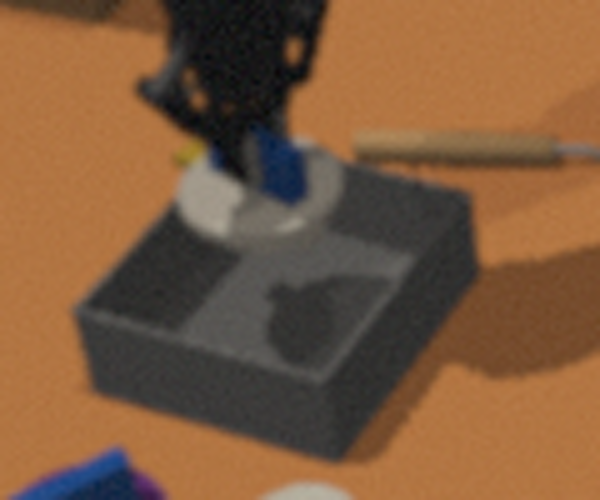

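View pics/top4.png

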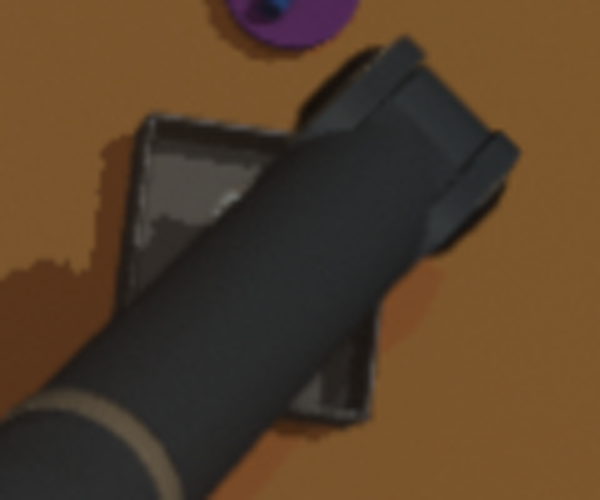

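The cover hangs level at (260,195) in the scene crop, above the tub, with the ear clear of the wall. Lowering it by feel.

```bash
python3 -W ignore - <<'E'
from h import *
arm.line_to([*TUB,.055],None,.08)
z0=get_ft_force()[2]; z=.055; print(z0,get_tcp_pos())
while z>.030:
    z-=.001
    arm.line_to([*TUB,z],None,.02); f=get_ft_force()[2]
    if z<.046: print(round(z,4),round(get_tcp_pos()[2],4),round(f,2))
    if f-z0>4: print("CONTACT");break
arm.command_gripper(.035,20)
arm.hold(.2)
print(get_time(),get_ft_force(),get_finger_gap())
arm.line_to([*TUB,.2],None,.1)
arm.move_ptp([.45,-.05,.3],ori(PY-np.pi/2+np.radians(50)))
for n,s in(("top",(165,370)),("scene",(145,155))):
    p,d=eyes.camera(n); cv2.imwrite(f"pics/{n}5.png",cv2.resize(p[s[0]:s[0]+100,s[1]:s[1]+120,::-1],None,fx=5,fy=5,interpolation=cv2.INTER_CUBIC))
    cv2.imwrite(f"pics/{n}5f.png",p[:,:,::-1])
    C=cloud(n,d).reshape(-1,3); C=C[np.hypot(C[:,0]-TUB[0],C[:,1]-TUB[1])<.06]
    b=C[(C[:,2]>.06)&(C[:,2]<.074)&(np.hypot(C[:,0]-TUB[0],C[:,1]-TUB[1])<.04)]; fl=C[abs(C[:,2]-.032)<.006]
    A=np.c_[fl[:,:2],np.ones(len(fl))]; print(n,"bar",np.median(b,0),len(b),"flange",fl.mean(0),"plane",np.linalg.lstsq(A,fl[:,2],rcond=None)[0])
print(get_time())
E
```

```text
-2.6792064117167387 [ 0.5033 -0.3274  0.0554]
0.046 0.0459 -2.6
0.045 0.0449 -3.63
0.044 0.0439 -1.93
0.043 0.0429 -3.03
0.042 0.0419 -2.58
0.041 0.0409 -2.2
0.04 0.0399 -3.6
0.039 0.0393 -0.35
0.038 0.0393 7.47
CONTACT
36.975 [ 0.7138 -0.4567 -0.2809] 0.035268758617036225
top bar [ 0.5042 -0.3289  0.0652] 95 flange [ 0.502  -0.329   0.0323] plane [-0.0071  0.0099  0.0391]
scene bar [ 0.5075 -0.3256  0.0643] 99 flange [ 0.5157 -0.3279  0.031 ] plane [-0.0097 -0.0053  0.0342]
39.9917
```

View pics/scene5.png

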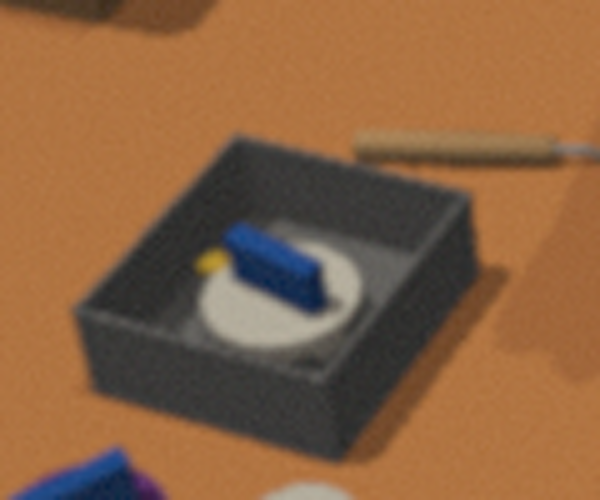

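View pics/top5.png

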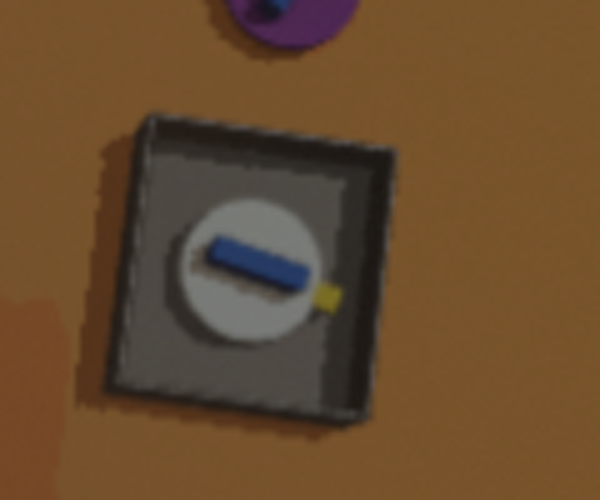

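View pics/scene5f.png

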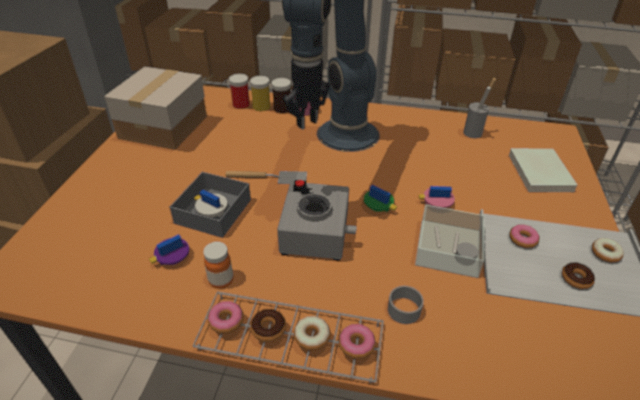

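The cover stands upright and centred in the tub: scene (211,203), and (255,270) in the top crop. The jar, cutter and spreader look undisturbed, and the arm is clear of everything.

```bash
python3 -W ignore -c "
from h import *
print(get_ft_force(),get_tcp_pos());job.close_job();print(get_time())"
```

```text
[-1.5135 -0.5248 -0.6321] [ 0.4502 -0.0511  0.2997]
the job is handed in; nothing more can be done
the job is handed in; nothing more can be done
```

The cover is off the pump and standing upright in the grey tub. The job was handed in at about 40 s of robot time; no verdict was reported.

- **Button:** I pressed it about 11 mm to its bottom at a peak of about 13 N. Depth then showed its top at about 0.123 m, so it stayed down.
- **Turn:** I turned the cover counter-clockwise by the blue bar until the stop was felt at about 65–67°. The torque there reached 1.05 N m, higher than I had aimed for, because it jumped within the last step. I then backed off to relieve it.
- **Lift:** It came up with no more than about 6.5 N of pull. There was about 6 N of sideways rub against the collar until it cleared.
- **Placing:** I lowered it to contact at about 10 N above its hanging weight and released it.

In the last pictures the cover is level, about 2 mm from the tub's centre in the top view. Its flange top is at about 32 mm, so its underside is on the floor. The scene camera put the bar 3–4 mm away from the top view's reading, partly because it mainly sees one side; both are well inside the limits. The jar, cutter ring and spreader look unmoved (judged by eye in the pictures, not measured), and the arm was clear of everything.

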